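Turn over the job flag of the finished tube

TASK

The square steel tube is finished: on the stand that holds it, turn the hinged flag right over its pivot, from the face with two ribs to the face with the ring, so that it ends lying fully down on the other side. Use only light pushes of the fingertips: pinch and lift nothing, and leave the nylon block's flag and all the loose parts as they are.

Things in the scene. Friction and masses are not known exactly. Their poses are not given: they have to be found in the camera images.
- stand_a: Stand of the square steel tube: fixed grey base 126 x 185 x 5 mm (stand x -58 to 68, y -70 to +115). Origin on the bench under the pivot's middle; x along the pivot, y across it toward the part pocket (y 68 to 110 mm, x -53 to 63, rim 12 mm high). Bearing posts at x -50 and 50 mm, 8 mm thick, 26 wide, 68 high. Slim rest posts under the flag at x 22, y 55 and -55 mm.
- flag_a (a joint): Turn of the flag about the pivot, 55 mm above the bench. 0: flat on the pocket side (+y), two ribs up; 1.57: upright; 3.14: flat on the -y side, ring up. Growing, the free edge goes from +y up and over to -y. Stops at 0 and 3.14. Its friction (0.035 N m) exceeds its weight's moment: it stays where it is left.
- tab_a (a point): Top middle of the finger tab, a plate 20 mm wide, 5 mm thick, fixed at right angles to the flag on the same shaft, beside it, at stand x = -30 mm; its top is 43 mm from the pivot axis. It points up at joint 0, to stand -y at 1.57, down at 3.14. Tab and flag turn as one rigid piece.
- edge_a (a point): Middle of the flag's free edge. The flag is an aluminium plate 44 mm wide (stand x 0 to 44 mm), 4 mm thick, reaching 62 mm from the pivot axis; this point lies at stand x = +22 mm. Mind the fixed furniture behind the stands: grinder guards from world x = 0.52 m on, 0.14 to 0.26 m high, and ducts at the left from x = 0.55 m on, up to 0.30 m high.
- stand_b: Stand of the nylon block: fixed grey base 126 x 185 x 5 mm (stand x -58 to 68, y -70 to +115). Origin on the bench under the pivot's middle; x along the pivot, y across it toward the part pocket (y 68 to 110 mm, x -53 to 63, rim 12 mm high). Bearing posts at x -50 and 50 mm, 8 mm thick, 26 wide, 68 high. Slim rest posts under the flag at x 22, y 55 and -55 mm.
- flag_b (a joint): Turn of the flag about the pivot, 55 mm above the bench. 0: flat on the pocket side (+y), two ribs up; 1.57: upright; 3.14: flat on the -y side, ring up. Growing, the free edge goes from +y up and over to -y. Stops at 0 and 3.14. Its friction (0.035 N m) exceeds its weight's moment: it stays where it is left.
- tab_b (a point): Top middle of the finger tab, a plate 20 mm wide, 5 mm thick, fixed at right angles to the flag on the same shaft, beside it, at stand x = -30 mm; its top is 43 mm from the pivot axis. It points up at joint 0, to stand -y at 1.57, down at 3.14. Tab and flag turn as one rigid piece.
- edge_b (a point): Middle of the flag's free edge. The flag is an aluminium plate 44 mm wide (stand x 0 to 44 mm), 4 mm thick, reaching 62 mm from the pivot axis; this point lies at stand x = +22 mm.
- square_tube: Offcut of square steel tube, 75 x 32 x 32 mm, loose in the pocket of the stand whose flag is to be turned. Origin at the middle of its underside, long side along x.
- nylon_block: Pale nylon block, 78 x 32 x 38 mm, loose in the other stand's pocket. Origin at the middle of its underside.
- nut: Hex nut 32 x 36 x 16 mm lying loose in the pocket beside the square tube. Origin at the middle of its underside.
- bolt: Rusty hex bolt, 35 x 74 x 31 mm, lying loose on the bench to the left of the stands. Origin at the middle of its underside.
- shackle: Bow shackle, 103 x 80 x 19 mm, lying loose on the bench to the left of the bolt. Origin at the middle of its underside.

How it is judged:
At the end, for the whole second after the job is handed in: The tube's flag lies within 0.12 rad (7 degrees) of fully down on the far side, at rest; the nylon block's flag is within 0.1 rad of where it lay; tube, block, nut, bolt and shackle are each within 12 mm of where they lay (value of joint flag_a above 3.02 rad and velocity of joint flag_a between -0.05 and 0.05 rad/s and value of joint flag_b below 0.1 rad and distance of each of square_tube, nylon_block, nut, bolt, shackle from where it was at the start of the episode below 0.012 m); the robot touches nothing.
It fails at once if the nylon block's flag is turned (value of joint flag_b above 0.15 rad).
It fails at once if the flag is pinched or pushed hard (over 40 N) (contact force between the fingers and flag_a above 40 N).
It fails at once if the tube, the block, the nut, the bolt or the shackle is lifted, carried or knocked (over 15 mm) (distance of any of square_tube, nylon_block, nut, bolt, shackle from where it was at the start of the episode above 0.015 m).
It also fails if it takes over 64 s, if anything falls off the work surface, if the arm or the gripper's body presses on something with over 40 N, if the wrist force passes 120 N, or if a joint passes its speed limit or range.

ROBOT

A 6-joint arm with a two-finger parallel gripper is mounted at the origin on a cart in front of the work surface, level with it; the furniture and walls round the work are solid. World frame = base frame: x ahead of the robot, y to its left, z up, the work surface at z = 0. Lengths are in m, angles in rad, forces in N, time in s.
With the tool pointing down it reaches from about 0.375 to 0.975 m from the base axis. Payload 3.8 kg.
Tool frame: the origin (TCP) lies at the very end of the fingers, on their centre line; the grasp point (between the pads) lies 19 mm behind it (bot.pinch_z is the distance from the TCP to the grasp point, in m); x points along the fingers, y is the direction in which the jaws open and shut, and the axes are right-handed (so a half turn about x gives the same grasp; the last joint's range is limited). The gripper opens to 85 mm and grips with 20 to 120 N. Pads are 22 mm wide; open, the fingers measure 114 mm over their backs; the gripper's body (76 mm by 85 mm) begins 54 mm behind the grasp point. The pads swing forward as they close: fully open they stand 13 mm farther back than shut.
Start: joints at [1.193, 0.264, 1.604, -0, 1.274, -0.037], TCP at [0.226, 0.636, 0.231] pointing down, gripper open.
Joint ranges: [-2.63, 2.63], [-0.94, 2.18], [0.31, 2.57], [-1.31, 4.45], [0, 2.66], [-2.55, 2.55]. Speed limits (rad/s): [2.57, 2.57, 3.14, 3.14, 3.14, 3.14].

INTERFACE

Orientations are given as a rotation vector (axis times angle).
In Python, from workcell import monitor, imaging, finish_job, bot gives the robot as it stands.
- The arm moves only by the tool jog_arm, never from a script. Its argument "rows" is a list of rows, each a list of 7 numbers: the shift along the tool's x, y, z in m, then the turn, a rotation vector about the tool's x, y, z in rad, then the opening in per cent of the stroke, from 0 (shut) to 100 (fully open). A call has 1 to 20 rows; each row is the pose to reach, as a shift and turn from the pose measured when the call began, along the tool's axes at that moment; what a row does not reach only later rows make up. A row lasts 1/10 s, in which the tool goes at most 50 mm and 8.59 degrees, less where a joint would pass 70% of its speed; a pose out of reach is approached as far as the arm can. A call with a gripper value outside its range is refused whole. The fingers move at their own pace and stop on an object; "force" is the grip in N (left out, the last holds). Time passes only in rows, so rows that repeat a pose let the fingers close. It gives the time, the measured TCP pose, the force and the opening at its end, in the units of the state.
- monitor.read_state(): the state, without advancing time (a new reading comes with each control period).
- imaging.read_camera(name): name is "side" or "top"; returns the picture (480x640x3 uint8, blue, green, red); there is no depth.
- imaging.camera_params(name): a dict with "fx", "fy", "cx", "cy" (pixels), "T" (4x4, takes a point from camera to world coordinates). Camera axes: x right, y down, z forward; pixel columns grow to the right and rows downward; lengths in m; the calibration is good to about 2 mm. A picture is of the moment at which its call begins. camera_params takes no time and is no camera call.
- finish_job(): hands the job in, once; it reports no verdict.
The state is a dict: "time": time; "q": joint angles; "joint_vel": joint speeds; "joint_torque": joint torques, N m; "tool_pos": TCP position; "tcp_rot": TCP orientation; "wrist_force": force on the tool from outside, world axes, zero at the start; "torque": the same for the moment, N m; "width": opening from 0.0 (shut) to 1.0 (fully open).
Only numpy, scipy, OpenCV 4.12 (cv2) and the standard library are available. Lean on these libraries where they do the work, as an engineer would, in place of code of your own. Each camera call takes 0.05 s, during which the arm holds its last target. There are 200 camera calls.

## Working session

There is one attempt and no reset: what is moved stays moved. The work goes in short steps, Python scripts to look and compute and a tool call to move; the robot and the scene stay as the last step left them, time stands still between calls to the robot, and variables do not carry over. Pictures are saved under pics/ and viewed, about 8 in all and at most 12, crops included, and the job is handed in when it is done.

Besides the shell and the picture viewer there is one more tool, called after "Emit:" in YAML: its name, and indented under it one key for each argument. jog_arm: Moves the arm, as the interface text tells. Its arguments: {"type":"object","properties":{"rows":{"type":"array","items":{"type":"array","items":{"type":"number"}}},"force":{"type":"number"}},"required":["rows"]}

```bash
mkdir -p pics; python3 - <<'E'
from workcell import monitor, imaging
import cv2,numpy as np
np.set_printoptions(precision=4,suppress=True)
for n in("top","side"):
    cv2.imwrite(f"pics/{n}0.png",imaging.read_camera(n)); p=imaging.camera_params(n); print(n,p["fx"],p["fy"],p["cx"],p["cy"]);print(np.array(p["T"]))
print(monitor.read_state())
E
```

```text
top 611.7158564264596 611.7158564264596 322.63033757536897 243.28557691115478
[[-0.0071 -0.9978  0.0662  0.3812]
 [-0.9999  0.0063 -0.0128  0.0375]
 [ 0.0124 -0.0663 -0.9977  1.2811]
 [ 0.      0.      0.      1.    ]]
side 477.05462185749434 477.05462185749434 316.43818921399105 239.68361765245768
[[-0.9989  0.0383 -0.0281  0.5006]
 [ 0.0423  0.4494 -0.8923  0.9582]
 [-0.0215 -0.8925 -0.4506  0.571 ]
 [ 0.      0.      0.      1.    ]]
{'time': 0.1, 'q': array([ 1.1931,  0.2646,  1.6052, -0.    ,  1.2737, -0.0369]), 'joint_vel': array([-0.0005,  0.0002, -0.0046, -0.0008,  0.0003, -0.0006]), 'joint_torque': array([  0.0007, -51.6706, -36.859 ,   0.0001,   0.0061,  -0.    ]), 'tool_pos': array([0.2254, 0.6356, 0.2301]), 'tcp_rot': array([ 0.2659,  1.5546, -0.269 ]), 'wrist_force': array([0.4172, 0.5043, 0.7199]), 'torque': array([0.0158, 0.0038, 0.0374]), 'width': 0.9995185584851022}
```

View pics/top0.png

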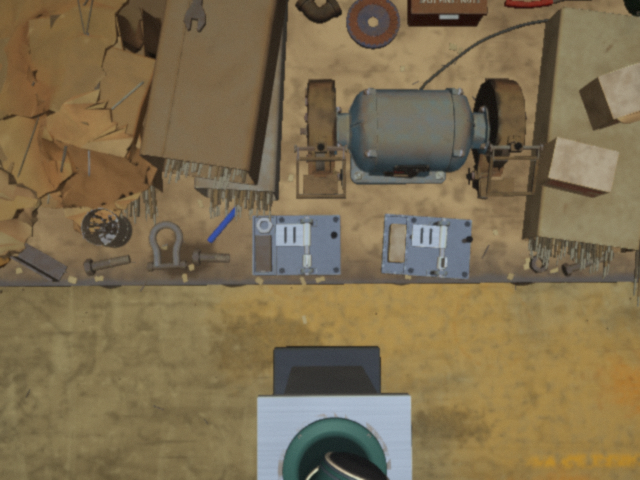

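View pics/side0.png

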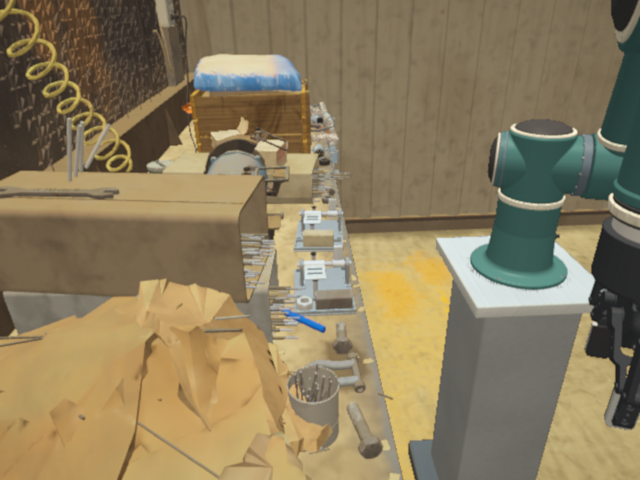

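The top view shows the tube's stand at left (about cols 253-341, rows 216-276; nut at 264,225). The nylon block's stand is at right (383-472). Both pockets face world +y, and the tabs are on the robot side. Next I'll measure stand A more closely.

```bash
cat > h.py <<'E'
import numpy as np,cv2
from workcell import imaging
def ray(n,u,v,z):
    p=imaging.camera_params(n);T=np.array(p["T"]);d=T[:3,:3]@[(u-p["cx"])/p["fx"],(v-p["cy"])/p["fy"],1];o=T[:3,3]
    return o+d*(z-o[2])/d[2]
def px(n,P):
    p=imaging.camera_params(n);T=np.array(p["T"]);c=T[:3,:3].T@(np.array(P)-T[:3,3]);return np.array([p["fx"]*c[0]/c[2]+p["cx"],p["fy"]*c[1]/c[2]+p["cy"]])
E
python3 - <<'E'
import cv2,numpy as np
from h import *
np.set_printoptions(precision=4,suppress=True)
im=cv2.imread("pics/top0.png")
hsv=cv2.cvtColor(im,cv2.COLOR_BGR2HSV)
sub=im.astype(int)
m=((sub[...,0]-sub[...,2]>5)).astype(np.uint8)*255
m[:205]=0;m[285:]=0;m[:,:246]=0;m[:,480:]=0
m=cv2.morphologyEx(m,cv2.MORPH_CLOSE,np.ones((9,9)))
cs,_=cv2.findContours(m,cv2.RETR_EXTERNAL,cv2.CHAIN_APPROX_NONE)
for c in cs:
    if cv2.contourArea(c)<1500: continue
    r=cv2.minAreaRect(c);b=cv2.boxPoints(r);print(r)
    w=np.array([ray("top",*q,0.005) for q in b]);print(b,w,np.linalg.norm(w[1]-w[0]),np.linalg.norm(w[2]-w[1]))
    cv2.polylines(im,[b.astype(int)],1,(0,0,255),1)
A=cv2.resize(im[205:285,245:350],None,fx=7,fy=7,interpolation=cv2.INTER_CUBIC)
cv2.imwrite("pics/a1.png",A)
E
```

```text
((296.0, 244.5), (86.0, 59.0), 0.0)
[[253. 274.]
 [253. 215.]
 [339. 215.]
 [339. 274.]] [[ 0.4027  0.1665  0.005 ]
 [ 0.5262  0.1666  0.005 ]
 [ 0.5251 -0.0136  0.005 ]
 [ 0.4015 -0.0125  0.005 ]] 0.12343311588559504 0.18019182377335574
((426.48480224609375, 246.21319580078125), (87.06389617919922, 58.77881622314453), 4.085616588592529)
[[380.9696 272.4264]
 [385.1574 213.797 ]
 [472.     220.    ]
 [467.8122 278.6295]] [[ 0.4042 -0.1002  0.005 ]
 [ 0.5271 -0.1106  0.005 ]
 [ 0.513  -0.2933  0.005 ]
 [ 0.39   -0.2817  0.005 ]] 0.12339726027249273 0.18320576433385916
```

View pics/a1.png

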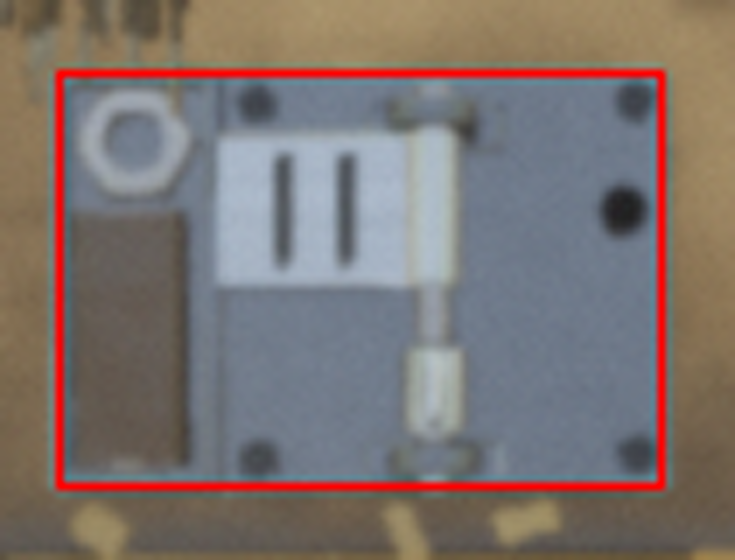

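```bash
cat >> h.py <<'E'
from scipy.spatial.transform import Rotation as Ro
from workcell import monitor
def rel(p,R=None):
    s=monitor.read_state();R0=Ro.from_rotvec(s["tcp_rot"])
    t=R0.inv().apply(np.array(p)-s["tool_pos"]); w=(R0.inv()*(R if R is not None else R0)).as_rotvec()
    return np.round(np.r_[t,w],4).tolist()
# tool x down, y along world +-y
def down(sgn=1): return Ro.from_matrix(np.array([[0,0,-1],[0,sgn,0],[0,0,0]]).T+0+np.outer(np.cross([0,0,-1],[0,sgn,0]),[0,0,1]))
E
python3 - <<'E'
from h import *
np.set_printoptions(precision=4,suppress=True)
f=lambda u,v,z:ray("top",245+u/7-.43,205+v/7-.43,z)
print("flag lo",f(310,286,.057),"hi",f(310,132,.057),"edge y",f(218,210,.057))
print("shaft L/R",f(418,315,.06),f(447,315,.06)," tab edges x",f(433,437,.095),f(433,348,.065), "tab top y",f(433,400,.098))
print("posts",f(430,100,.068),f(430,460,.068))
s=monitor.read_state();R=Ro.from_rotvec(s["tcp_rot"]).as_matrix();print(R)
for sg in(1,-1): print(down(sg).as_matrix().round(2).tolist(),rel([.43,.11,.20],down(sg)))
E
```

```text
flag lo [0.4585 0.0895 0.057 ] hi [0.5028 0.0894 0.057 ] edge y [0.4805 0.1158 0.057 ]
shaft L/R [0.4499 0.0586 0.06  ] [0.4498 0.0503 0.06  ]  tab edges x [0.414 0.054 0.095] [0.4402 0.0543 0.065 ] tab top y [0.4242 0.0539 0.098 ]
posts [0.5107 0.0547 0.068 ] [0.4083 0.0553 0.068 ]
[[-0.0007  0.3342  0.9425]
 [-0.0018  0.9425 -0.3342]
 [-1.     -0.002  -0.0001]]
[[0.0, 0.0, 1.0], [0.0, 1.0, 0.0], [-1.0, 0.0, 0.0]] [0.0309, -0.4269, 0.3685, -0.3408, -0.0004, 0.0019]
[[0.0, 0.0, -1.0], [0.0, -1.0, -0.0], [-1.0, 0.0, 0.0]] [0.0309, -0.4269, 0.3685, 2.8008, 0.0027, 0.0006]
```

Emit:
jog_arm:
  rows:
    - [0.031, -0.4175, 0.365, -0.34, 0, 0, 0]
    - [0.031, -0.4175, 0.365, -0.34, 0, 0, 0]
    - [0.031, -0.4175, 0.365, -0.34, 0, 0, 0]
    - [0.031, -0.4175, 0.365, -0.34, 0, 0, 0]
    - [0.031, -0.4175, 0.365, -0.34, 0, 0, 0]
    - [0.031, -0.4175, 0.365, -0.34, 0, 0, 0]
    - [0.031, -0.4175, 0.365, -0.34, 0, 0, 0]
    - [0.031, -0.4175, 0.365, -0.34, 0, 0, 0]
    - [0.031, -0.4175, 0.365, -0.34, 0, 0, 0]
    - [0.031, -0.4175, 0.365, -0.34, 0, 0, 0]
    - [0.031, -0.4175, 0.365, -0.34, 0, 0, 0]
    - [0.031, -0.4175, 0.365, -0.34, 0, 0, 0]
    - [0.031, -0.4175, 0.365, -0.34, 0, 0, 0]
    - [0.031, -0.4175, 0.365, -0.34, 0, 0, 0]
    - [0.031, -0.4175, 0.365, -0.34, 0, 0, 0]
    - [0.031, -0.4175, 0.365, -0.34, 0, 0, 0]
  force: 20

```text
time: 1.7
tool_pos: [0.4294, 0.1214, 0.1999]
tcp_rot: [-0.003, 1.572, 0.0]
wrist_force: [-0.3, -0.3, -0.5]
width: -0.002
```

```bash
python3 - <<'E'
from h import *
s=monitor.read_state();print(s["time"],s["q"],s["wrist_force"],s["tool_pos"],s["width"],rel([.432,.095,.088],down()),Ro.from_rotvec(s["tcp_rot"]).as_matrix().round(3).tolist())
im=imaging.read_camera("top");cv2.imwrite("pics/t2.png",cv2.resize(im[180:300,230:390],None,fx=5,fy=5,interpolation=2))
E
```

```text
1.7 [ 2.20789709e-01 -1.56673336e-01  2.10478911e+00 -1.56172769e-03
  1.19466193e+00 -1.35116687e+00] [-0.25319201 -0.25651358 -0.51887109] [0.42939589 0.12137925 0.19992307] -0.0019322044056036187 [0.112, -0.0262, 0.0027, 0.0017, -0.0008, 0.0017] [[-0.001, -0.002, 1.0], [-0.002, 1.0, 0.002], [-1.0, -0.002, -0.001]]
```

View pics/t2.png

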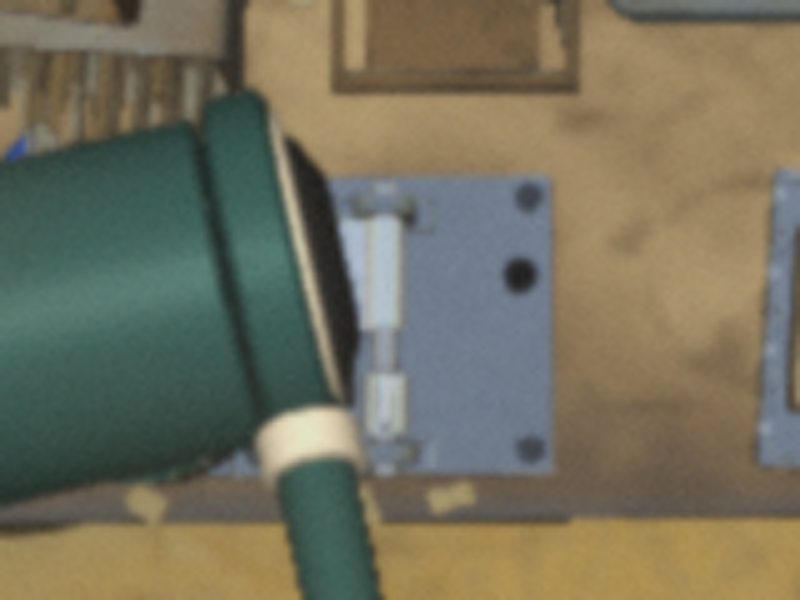

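Emit:
jog_arm:
  rows:
    - [0.03, -0.01, 0.003, 0, 0, 0, 0]
    - [0.06, -0.02, 0.003, 0, 0, 0, 0]
    - [0.09, -0.026, 0.003, 0, 0, 0, 0]
    - [0.112, -0.026, 0.003, 0, 0, 0, 0]
    - [0.112, -0.026, 0.003, 0, 0, 0, 0]
    - [0.112, -0.03, 0.003, 0, 0, 0, 0]
    - [0.112, -0.036, 0.003, 0, 0, 0, 0]
    - [0.112, -0.042, 0.003, 0, 0, 0, 0]
    - [0.112, -0.046, 0.003, 0, 0, 0, 0]
    - [0.112, -0.05, 0.003, 0, 0, 0, 0]
    - [0.1125, -0.055, 0.003, 0, 0, 0, 0]
    - [0.113, -0.06, 0.003, 0, 0, 0, 0]
    - [0.1135, -0.062, 0.003, 0, 0, 0, 0]
    - [0.1135, -0.062, 0.003, 0, 0, 0, 0]

```text
time: 3.15
tool_pos: [0.4324, 0.0587, 0.0864]
tcp_rot: [-0.002, 1.572, -0.001]
wrist_force: [-0.4, 0.1, -0.1]
width: -0.001
```

```bash
python3 - <<'E'
from h import *
s=monitor.read_state();print(s["q"],s["wrist_force"],s["tool_pos"])
im=imaging.read_camera("side");cv2.imwrite("pics/s3.png",cv2.resize(im[190:320,250:410],None,fx=4.6,fy=4.6,interpolation=2))
E
```

```text
[ 7.92583291e-02 -4.82470756e-02  2.23678977e+00 -2.23518020e-03
  9.54124152e-01 -1.49141613e+00] [-0.43516596  0.1453364  -0.09467209] [0.43239233 0.05868503 0.08642096]
```

View pics/s3.png

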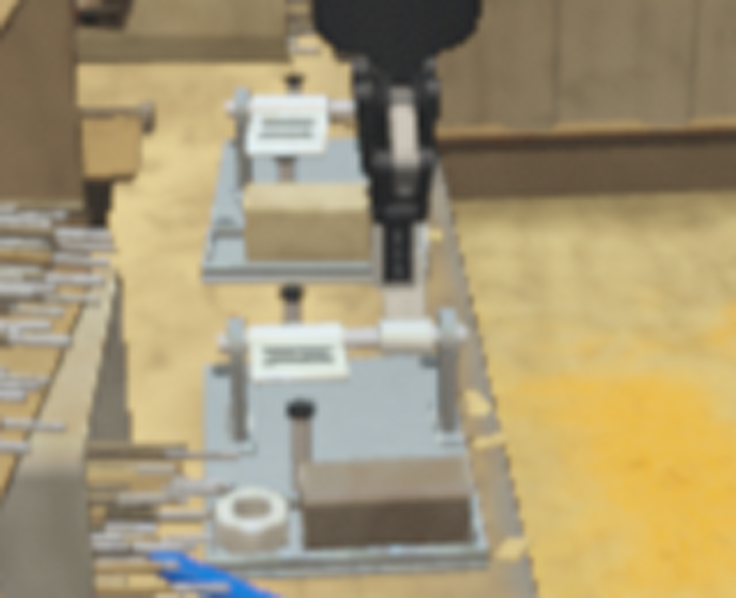

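The side view shows the finger just behind tab A at crop (400,270). The flag is only slightly raised and nothing else has been touched. I'll continue the arc.

Emit:
jog_arm:
  rows:
    - [0.001, -0.003, 0, 0, 0, 0, 0]
    - [0.0025, -0.006, 0, 0, 0, 0, 0]
    - [0.0045, -0.0095, 0, 0, 0, 0, 0]
    - [0.0065, -0.012, 0, 0, 0, 0, 0]
    - [0.0085, -0.014, 0, 0, 0, 0, 0]
    - [0.0105, -0.016, 0, 0, 0, 0, 0]
    - [0.0125, -0.018, 0, 0, 0, 0, 0]
    - [0.014, -0.0205, 0, 0, 0, 0, 0]
    - [0.015, -0.023, 0, 0, 0, 0, 0]
    - [0.015, -0.024, 0, 0, 0, 0, 0]
    - [0.015, -0.024, 0, 0, 0, 0, 0]

```text
time: 4.3
tool_pos: [0.4319, 0.0346, 0.0712]
tcp_rot: [-0.003, 1.573, -0.001]
wrist_force: [-0.1, 0.3, -0.4]
width: 0.0
```

```bash
python3 - <<'E'
from h import *
s=monitor.read_state();print(s["q"],s["wrist_force"],s["tool_pos"])
im=imaging.read_camera("side");cv2.imwrite("pics/s4.png",cv2.resize(im[190:320,250:410],None,fx=4.6,fy=4.6,interpolation=2))
E
```

```text
[ 0.02407485 -0.03095132  2.25382314 -0.00266172  0.92073983 -1.54635917] [-0.14308507  0.27172425 -0.37850318] [0.43192792 0.03457089 0.07115219]
```

View pics/s4.png

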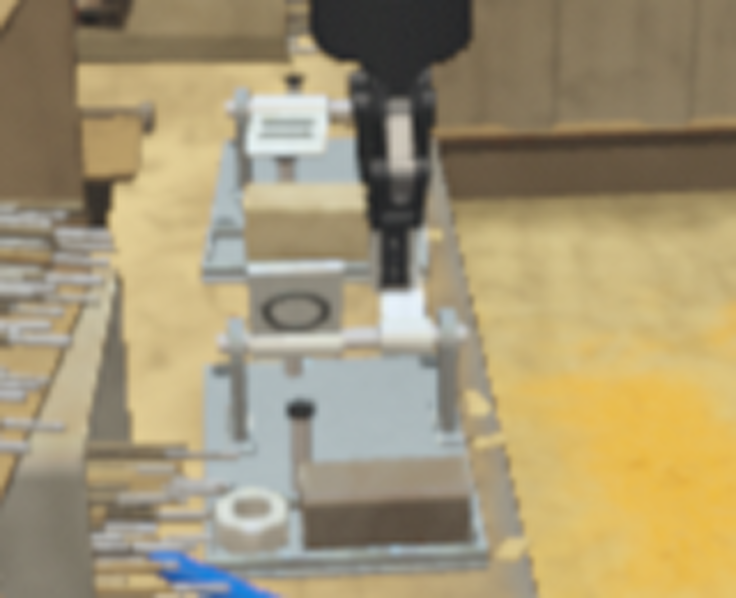

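```bash
python3 - <<'E'
from h import *
print(250+297/4.6,190+263/4.6)
for d in(40,50,60,70,80,90):
    t=np.radians(d);print(d,px("side",[.481,.054+.062*np.cos(t),.055+.062*np.sin(t)]))
print(px("side",[.481,.054,.055]), rel([.432,.1,.09]), rel([.467,.1,.095]))
E
```

```text
314.5652173913044 247.17391304347825
40 [313.30344712 258.78336705]
50 [313.07743582 253.74046927]
60 [312.8495423  249.07534845]
70 [312.62779165 244.94593606]
80 [312.41970141 241.48388582]
90 [312.23196012 238.79007372]
[312.95790102 264.19982695] [-0.019, 0.0654, 0.0001, 0.0, 0.0, 0.0] [-0.024, 0.0653, 0.0351, 0.0, 0.0, 0.0]
```

The flag is up at about 64°, with the ring face toward +y. I'll withdraw, then come in behind the flag from the +y side.

Emit:
jog_arm:
  rows:
    - [-0.006, 0.01, 0, 0, 0, 0, 0]
    - [-0.015, 0.03, 0, 0, 0, 0, 0]
    - [-0.024, 0.06, 0, 0, 0, 0, 0]
    - [-0.024, 0.085, 0, 0, 0, 0, 0]
    - [-0.024, 0.09, 0.01, 0, 0, 0, 0]
    - [-0.024, 0.09, 0.035, 0, 0, 0, 0]
    - [-0.024, 0.09, 0.035, 0, 0, 0, 0]
    - [-0.024, 0.08, 0.035, 0, 0, 0, 0]
    - [-0.024, 0.07, 0.035, 0, 0, 0, 0]
    - [-0.024, 0.063, 0.035, 0, 0, 0, 0]
    - [-0.024, 0.056, 0.035, 0, 0, 0, 0]
    - [-0.024, 0.049, 0.035, 0, 0, 0, 0]
    - [-0.024, 0.042, 0.035, 0, 0, 0, 0]
    - [-0.024, 0.035, 0.035, 0, 0, 0, 0]
    - [-0.024, 0.028, 0.035, 0, 0, 0, 0]
    - [-0.024, 0.023, 0.035, 0, 0, 0, 0]
    - [-0.024, 0.018, 0.035, 0, 0, 0, 0]
    - [-0.024, 0.018, 0.035, 0, 0, 0, 0]

```text
time: 6.15
tool_pos: [0.4669, 0.052, 0.095]
tcp_rot: [-0.003, 1.573, -0.001]
wrist_force: [0.0, 0.0, 0.3]
width: 0.005
```

```bash
python3 - <<'E'
from h import *
s=monitor.read_state();print(s["q"],s["wrist_force"],s["tool_pos"])
im=imaging.read_camera("side");cv2.imwrite("pics/s5.png",cv2.resize(im[190:320,250:410],None,fx=4.6,fy=4.6,interpolation=2))
E
```

```text
[ 0.05980055  0.00707575  2.16425667 -0.00299353  0.97253659 -1.51015235] [0.02896941 0.02513468 0.29010116] [0.46689904 0.05203713 0.09498306]
```

View pics/s5.png

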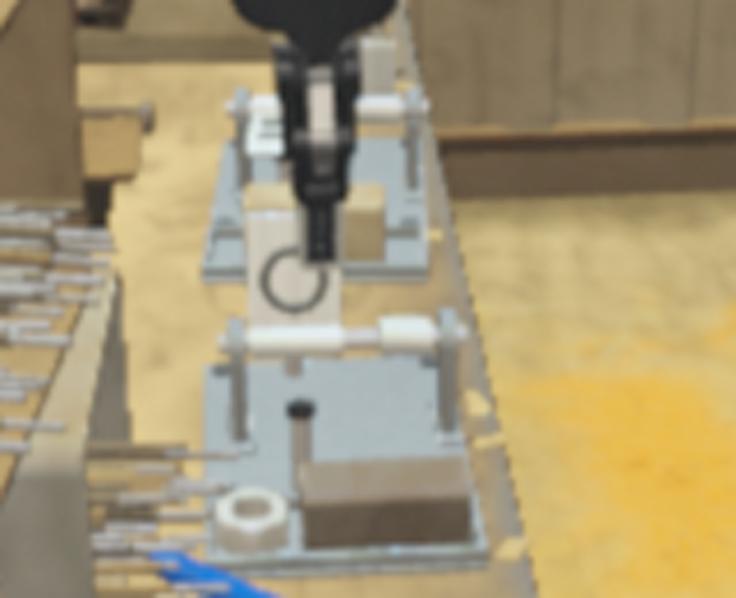

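The flag is now just past upright with the fingertip on the ring face (crop 320,255). Next I'll bring it over and down.

Emit:
jog_arm:
  rows:
    - [0.001, -0.005, 0, 0, 0, 0, 0]
    - [0.0025, -0.01, 0, 0, 0, 0, 0]
    - [0.0045, -0.015, 0, 0, 0, 0, 0]
    - [0.0075, -0.019, 0, 0, 0, 0, 0]
    - [0.011, -0.023, 0, 0, 0, 0, 0]
    - [0.015, -0.0265, 0, 0, 0, 0, 0]
    - [0.0185, -0.029, 0, 0, 0, 0, 0]
    - [0.022, -0.031, 0, 0, 0, 0, 0]
    - [0.0255, -0.033, 0, 0, 0, 0, 0]
    - [0.028, -0.034, 0, 0, 0, 0, 0]
    - [0.031, -0.0345, 0, 0, 0, 0, 0]
    - [0.034, -0.035, 0, 0, 0, 0, 0]
    - [0.0355, -0.035, 0, 0, 0, 0, 0]
    - [0.0365, -0.035, 0, 0, 0, 0, 0]
    - [0.037, -0.035, 0, 0, 0, 0, 0]
    - [0.037, -0.035, 0, 0, 0, 0, 0]

```text
time: 7.8
tool_pos: [0.4669, 0.0173, 0.0581]
tcp_rot: [-0.003, 1.573, -0.001]
wrist_force: [-0.2, 0.1, -0.2]
width: 0.001
```

```bash
python3 - <<'E'
from h import *
s=monitor.read_state();print(s["q"],s["wrist_force"],s["tool_pos"])
im=imaging.read_camera("side");cv2.imwrite("pics/s6.png",cv2.resize(im[190:320,250:410],None,fx=4.6,fy=4.6,interpolation=2))
E
```

```text
[-0.0145072   0.05479382  2.19635417 -0.00309514  0.89242306 -1.58429163] [-0.22252665  0.06539018 -0.20748632] [0.46690904 0.01729061 0.05806757]
```

View pics/s6.png

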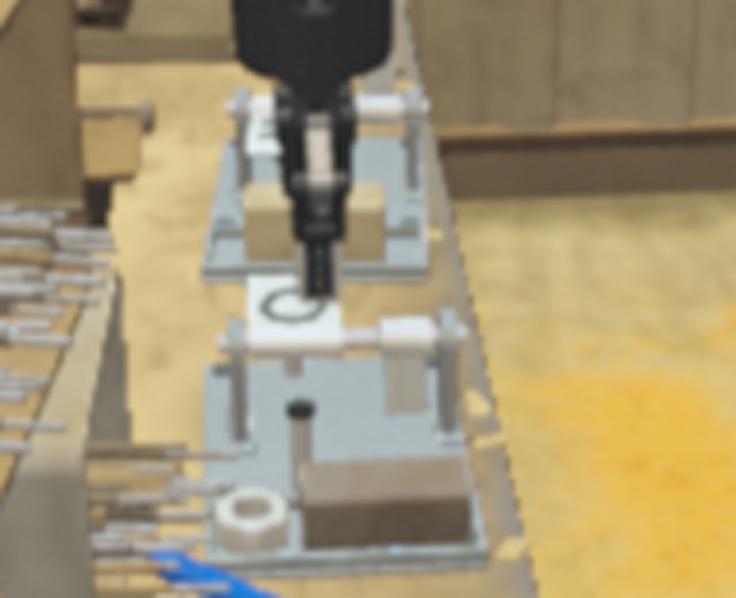

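The flag is nearly flat with the ring up and the tab hanging down. No stop force shows yet, so I'll press a little further, gently.

Emit:
jog_arm:
  rows:
    - [0.0003, 0, 0, 0, 0, 0, 0]
    - [0.0006, 0, 0, 0, 0, 0, 0]
    - [0.001, 0, 0, 0, 0, 0, 0]
    - [0.0013, 0, 0, 0, 0, 0, 0]
    - [0.0015, 0, 0, 0, 0, 0, 0]
    - [0.0015, 0, 0, 0, 0, 0, 0]

```text
time: 8.45
tool_pos: [0.467, 0.0173, 0.057]
tcp_rot: [-0.002, 1.573, -0.001]
wrist_force: [-1.9, -0.4, 3.9]
width: -0.0
```

The 4 N reaction at z = 57 mm means the flag is on its stop. I'll lift straight off, clear the view and check.

Emit:
jog_arm:
  rows:
    - [-0.005, 0, 0, 0, 0, 0, 0]
    - [-0.02, 0, 0, 0, 0, 0, 0]
    - [-0.05, 0, 0, 0, 0, 0, 0]
    - [-0.09, 0, 0, 0, 0, 0, 0]
    - [-0.13, 0, 0, 0, 0, 0, 0]
    - [-0.18, 0, 0, 0, 0, 0, 0]
    - [-0.2, -0.04, 0, 0, 0, 0, 0]
    - [-0.2, -0.09, 0, 0, 0, 0, 0]
    - [-0.2, -0.13, 0, 0, 0, 0, 0]
    - [-0.2, -0.13, 0, 0, 0, 0, 0]
    - [-0.2, -0.13, 0, 0, 0, 0, 0]
    - [-0.2, -0.13, 0, 0, 0, 0, 0]

```text
time: 9.65
tool_pos: [0.4673, -0.1114, 0.2569]
tcp_rot: [-0.002, 1.573, -0.0]
wrist_force: [-0.4, 0.2, 0.3]
width: 0.003
```

```bash
python3 - <<'E'
from h import *
s=monitor.read_state();print(s["time"],s["wrist_force"],s["tool_pos"],abs(s["joint_vel"]).max())
a=imaging.read_camera("side");b=imaging.read_camera("top")
for r in (3.14,3.02,2.9):
    print(r,px("side",[.481,.054+.062*np.cos(r),.055+.062*np.sin(r)]))
A=cv2.resize(a[200:350,250:390],None,fx=4,fy=4,interpolation=2)[:560]
a0=cv2.imread("pics/side0.png");B=cv2.resize(a0[200:350,250:390],None,fx=4,fy=4,interpolation=2)[:560]
cv2.imwrite("pics/s7.png",cv2.resize(np.hstack([B,A]),None,fx=.7,fy=.7))
cv2.imwrite("pics/t7.png",cv2.resize(b[200:290,140:480],None,fx=2.3,fy=2.3,interpolation=2))
E
```

```text
9.65 [-0.38909907  0.20162852  0.31919371] [ 0.46727313 -0.11139355  0.25692429] 0.017919660683956905
3.14 [311.99052437 250.78544571]
3.02 [311.91378746 248.01830178]
2.9 [311.85083577 245.45282895]
```

View pics/s7.png

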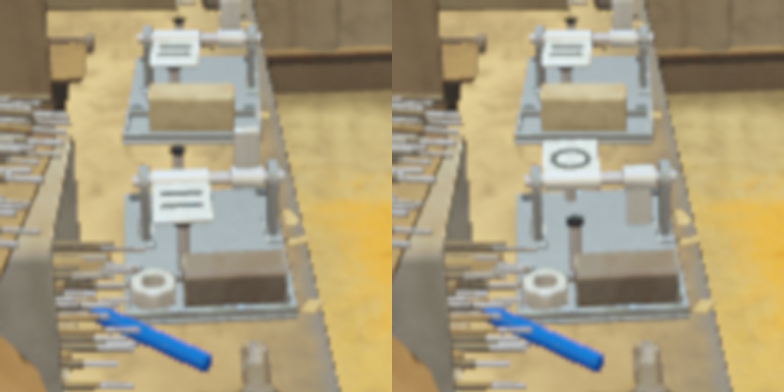

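View pics/t7.png

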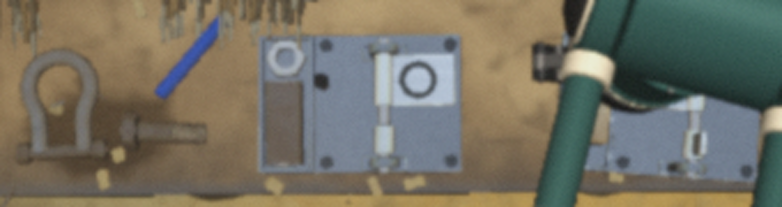

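The flag's far edge is at side row ≈250.4, against 250.8 predicted for fully down and 248.0 at the limit. The ring is up, the tab hangs down, and stand B and the loose parts look unchanged.

```bash
python3 -c "
from workcell import finish_job; print(finish_job())"
```

```text
the job is handed in; nothing more can be done
None
```

The square tube's flag now lies fully down on the far side with the ring up, and the job is handed in; it gave no verdict.

- **How it was turned:** With the gripper shut, I pushed the finger tab toward -y until the flag stood at about 64°. I then swept the flag past upright from the +y side and pressed it down until it met its stop. The push at the stop read about 4 N at the wrist, the highest I saw; wrist force was read only at the end of each move.
- **Flag position:** In the last side picture its free edge is at row 250.4. Fully down predicts 250.8, and the 3.02 rad limit predicts 248.0.
- **Everything else:** The nylon block's flag, the block, tube and nut look the same as at the start in the side picture, and the bolt and shackle look undisturbed in the top picture. I judged these by eye rather than measuring them. The arm partly hid the block's stand in the last top picture.
- **End state:** The arm was clear of everything, the wrist force was near zero, and 9.65 s had passed on the robot's clock at the last check. No check failed or disagreed.

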